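Unload the glue press and return each slab to its rough

ROBOT

A 6-joint arm with a two-finger parallel gripper is mounted at the origin on a cart in front of the work surface, level with it; the furniture and walls round the work are solid. World frame = base frame: x ahead of the robot, y to its left, z up, the work surface at z = 0. Lengths are in mm, angles in rad, forces in N, time in s.
With the tool pointing down it reaches from about 350 to 875 mm from the base axis. Payload 4.2 kg.
Tool frame: the origin (TCP) lies between the finger pads; the fingertips stand 14 mm ahead of it and the grasp point (between the pads) lies 5 mm behind it; z points along the fingers, y is the line along which they close (so a half turn about z gives the same grasp; the last joint's range is limited). The gripper opens to 85 mm and grips with 20 to 120 N. Pads are 22 mm wide; open, the fingers measure 114 mm over their backs; the gripper's body (76 mm by 85 mm) begins 54 mm behind the grasp point. The pads swing forward as they close: fully open they stand 13 mm farther back than shut.
Start: joints at [-1.077, 0.385, 0.008, 0, -1.194, -0.259], TCP at [145.423, -607.825, 245.312] pointing down, gripper open.
Joint ranges: [-3.14, 3.14], [-1.21, 2.06], [-1.07, 1.41], [-3.16, 2.05], [-2.99, -0.16], [-3.1, 3.1]. Speed limits (rad/s): [2.79, 2.79, 3.14, 3.14, 3.14, 3.14].

INTERFACE

Orientations are given as a unit quaternion [x, y, z, w].
In Python, from bench import * gives the robot as it stands.
- The arm moves only by the tool carry_out, never from a script. Its argument "motion" is a list of rows, each a list of 7 numbers: the turn, a rotation vector about the tool's x, y, z in rad, then the shift along the tool's x, y, z in mm, then the opening, from -1 (shut) to 1 (fully open), so that 0 is half open. A call has 1 to 5 rows; each row is the pose to reach, as a shift and turn from the pose commanded when the call began, along the tool's axes at that moment; what a row does not reach only later rows make up. A row lasts 1/8 s, in which the tool goes at most 62.5 mm and 10.7 degrees, less where a joint would pass 70% of its speed; a pose out of reach is approached as far as the arm can. A call with a gripper value outside its range is refused whole. The fingers move at their own pace and stop on an object; the grip force is fixed at half the most. Time passes only in rows, so rows that repeat a pose let the fingers close. It gives the time, the measured TCP pose, the force, the opening and the grip force at its end, in the units of the state.
- read_state(): the state, without advancing time (a new reading comes with each control period).
- get_image(name): name is "side" or "top"; returns a dict with "color" (420x560x3 uint8, blue, green, red), "mtx" (3x3 intrinsics, pixels), "k1" (the pictures are not rectified: a ray, as slopes to the right and down, at radius r is drawn at 1 + k1 r^2 times it, then the intrinsics apply), "position" and "orientation" of the camera in the world. Camera axes: x right, y down, z forward; pixel columns grow to the right and rows downward; lengths in mm; the calibration is good to about 2 mm. A picture is of the moment at which its call begins. There is no depth.
- job_done(): hands the job in; it is judged then, once.
The state is a dict: "clock": time; "joints": joint angles; "joint_vel": joint speeds; "joint_efforts": joint torques, N m; "position": TCP position; "ee_rot": TCP orientation; "contact_force": force on the tool from outside, world axes, zero at the start; "wrist_torque": the same for the moment, N m; "gripper_width": finger opening in mm; "grasp_force": force on a finger pad.
Only numpy, scipy, OpenCV 4.12 (cv2) and the standard library are available. Lean on these libraries where they do the work, as an engineer would, in place of code of your own. Each camera call takes 0.05 s, during which the arm holds its last target. There are 200 camera calls.

TASK

The four backed stone slabs in the glue press have cured. Throw the toggle clamp's red handle all the way back so that the arm stands open, then take the two piles apart and lay each slab flat, stone face up, in the middle of the empty part of the tray that holds the rough of the same stone. Keep the slabs level on the way and leave the clamp open.

Things in the scene. Friction and masses are not known exactly. Their poses are not given: they have to be found in the camera images.
- press: Glue press, fixed: plywood board 262 x 142 mm; origin mid-board at bench level. +x runs from the clamp to two piles at x 82, y +-34 mm (mat top z 18; which slab is at which side varies). Clamp foot x -92..9. Shut arm: 79 high, bar with 2 feet on the piles. Open: arm stands at x -50..10, 185 high; piles free. Brass pins x 114, 25 high.
- clamp_handle (a joint): Red bar, 17 mm thick, hinged about press y at x -51, z 41 mm. 0 shut, 1.2 rad fully open, growing as it swings towards press -x. Bar centre at r from the hinge (r 52 to 104): x = -51 - r sin(q - 0.25), z = 41 + r cos(q - 0.25), y = 0. Dead centre near 0.05 rad, then the arm lifts; friction (2 to 4 N) holds it where left. Pushing its piles side with shut fingers does it.
- amber_slab: Loose backed slab, 30 x 26 x 14 mm (x, y, z): 10 mm of plain orange-amber stone on a 4 mm black backing. Origin at the centre of its underside, z up through the stone face. At the start it is the upper slab of a pile in the press, turned like the press within 0.05 rad. 25 to 85 g.
- jade_slab: Loose backed slab, 30 x 26 x 14 mm (x, y, z): 10 mm of plain green jade stone on a 4 mm black backing. Origin at the centre of its underside, z up through the stone face. At the start it is the upper slab of a pile in the press, turned like the press within 0.05 rad. 25 to 85 g.
- banded_slab: Loose backed slab, 52 x 46 x 14 mm (x, y, z): 10 mm of cream and brown striped stone on a 4 mm black backing. Origin at the centre of its underside, z up through the stone face. At the start it is the lower slab of a pile in the press, turned like the press within 0.05 rad. 25 to 85 g.
- dark_slab: Loose backed slab, 52 x 46 x 14 mm (x, y, z): 10 mm of plain dark grey, nearly black stone on a 4 mm black backing. Origin at the centre of its underside, z up through the stone face. At the start it is the lower slab of a pile in the press, turned like the press within 0.05 rad. 25 to 85 g.
- amber_tray: Fixed white tray, 106 x 142 mm (x, y), with two pieces of orange-amber rough fixed near its +y end (beyond y = 21 mm, up to 30 mm high). Floor top 3 mm above the origin, which is the centre of the underside; rim 9 mm high, 3 mm thick. The middle of its empty part is at x = 0, y = -20 mm in its frame: there the slab goes.
- jade_tray: Fixed white tray, 106 x 142 mm (x, y), with two pieces of green jade rough fixed near its +y end (beyond y = 21 mm, up to 30 mm high). Floor top 3 mm above the origin, which is the centre of the underside; rim 9 mm high, 3 mm thick. The middle of its empty part is at x = 0, y = -20 mm in its frame: there the slab goes.
- banded_tray: Fixed white tray, 106 x 142 mm (x, y), with two pieces of cream and brown striped rough fixed near its +y end (beyond y = 21 mm, up to 30 mm high). Floor top 3 mm above the origin, which is the centre of the underside; rim 9 mm high, 3 mm thick. The middle of its empty part is at x = 0, y = -20 mm in its frame: there the slab goes.
- dark_tray: Fixed white tray, 106 x 142 mm (x, y), with two pieces of dark grey-brown rough fixed near its +y end (beyond y = 21 mm, up to 30 mm high). Floor top 3 mm above the origin, which is the centre of the underside; rim 9 mm high, 3 mm thick. The middle of its empty part is at x = 0, y = -20 mm in its frame: there the slab goes.

How it is judged (in metres and radians):
On the way:
1. the clamp is thrown open while all slabs are still in the press (value of joint clamp_handle above 0.95 rad and horizontal distance between each of amber_slab, jade_slab, banded_slab, dark_slab and press below 0.13 m), for 0.2 s.
At the end, for the whole second after the job is handed in: The clamp handle stands open (above 0.95 rad); each slab lies at rest, flat (within 0.08 rad) and stone face up on the floor of the tray with the rough of its own stone, its centre within 16 mm (tray x) and 18 mm (tray y) of the middle of the empty part (value of joint clamp_handle above 0.95 rad and x of amber_slab in the frame of amber_tray between -0.016 and 0.016 m and y of amber_slab in the frame of amber_tray between -0.038 and -0.002 m and z of amber_slab in the frame of amber_tray between 0 and 0.0055 m and angle between each of amber_slab, jade_slab, banded_slab, dark_slab's own z axis and vertical below 0.08 rad and linear speed of each of amber_slab, jade_slab, banded_slab, dark_slab below 0.02 m/s and x of jade_slab in the frame of jade_tray between -0.016 and 0.016 m and y of jade_slab in the frame of jade_tray between -0.038 and -0.002 m and z of jade_slab in the frame of jade_tray between 0 and 0.0055 m and x of banded_slab in the frame of banded_tray between -0.016 and 0.016 m and y of banded_slab in the frame of banded_tray between -0.038 and -0.002 m and z of banded_slab in the frame of banded_tray between 0 and 0.0055 m and x of dark_slab in the frame of dark_tray between -0.016 and 0.016 m and y of dark_slab in the frame of dark_tray between -0.038 and -0.002 m and z of dark_slab in the frame of dark_tray between 0 and 0.0055 m); the robot touches nothing.
It fails at once if a slab is tipped more than 0.6 rad (angle between any of amber_slab, jade_slab, banded_slab, dark_slab's own z axis and vertical above 0.6 rad).
It also fails if it takes over 128 s, if anything falls off the work surface, if the arm or the gripper's body presses on something with over 40 N, if the wrist force passes 120 N, or if a joint passes its speed limit or range.

## Working session

There is one attempt and no reset: what is moved stays moved. The work goes in short steps, Python scripts to look and compute and a tool call to move; the robot and the scene stay as the last step left them, time stands still between calls to the robot, and variables do not carry over. Pictures are saved under pics/ and viewed, at most 14 in all, crops included, and the job is handed in when it is done.

Besides the shell and the picture viewer there is one more tool, called after ">>>" as name(argument=value, ...) on one line, values as JSON. carry_out: Moves the arm, as the interface text tells. Its arguments: {"type":"object","properties":{"motion":{"type":"array"}},"required":["motion"]}

```bash
mkdir -p pics; ls; cat > h.py <<'E'
from bench import *
import numpy as np, cv2
from scipy.spatial.transform import Rotation as R
def snap(n,f):
    d=get_image(n); cv2.imwrite('pics/'+f+'.png',d['color']); return d
def px2w(d,uv,z):
    K=np.array(d['mtx']);k=d['k1'];uv=np.atleast_2d(np.array(uv,float))
    s=np.c_[(uv[:,0]-K[0,2])/K[0,0],(uv[:,1]-K[1,2])/K[1,1]];u=s.copy()
    for _ in range(20): u=s/(1+k*(u**2).sum(1,keepdims=True))
    q=R.from_quat(d['orientation']).apply(np.c_[u,np.ones(len(u))]);p=np.array(d['position'])
    z=np.broadcast_to(z,len(q)); return p+q*((z-p[2])/q[:,2])[:,None]
def w2px(d,P):
    K=np.array(d['mtx']);c=R.from_quat(d['orientation']).inv().apply(np.atleast_2d(P)-np.array(d['position']))
    u=c[:,:2]/c[:,2:];u=u*(1+d['k1']*(u**2).sum(1,keepdims=True));return u*[K[0,0],K[1,1]]+[K[0,2],K[1,2]]
E
python3 - <<'E'
from h import *
import pickle
for n in('top','side'):
    d=snap(n,n+'0');pickle.dump(d,open(n+'.pkl','wb'));print(n,d['mtx'],d['k1'],d['position'],d['orientation'])
print(read_state())
E
```

```text
pics
top [[417.20645178   0.         283.25416054]
 [  0.         417.20645178 207.02685989]
 [  0.           0.           1.        ]] -0.038354294981776955 [ 415.70860832  -14.63656712 1054.44011032] [ 0.71541337 -0.6970376   0.035633   -0.03244348]
side [[436.9515835    0.         276.27976492]
 [  0.         436.9515835  212.59395186]
 [  0.           0.           1.        ]] -0.08220308498421537 [343.9159512  760.47666899 661.85090538] [-0.10499318  0.89306245 -0.43506505  0.04619833]
{'clock': 0.1, 'joints': array([-1.07740363e+00,  3.85488371e-01,  6.78542711e-03, -4.14998836e-04,
       -1.19404481e+00, -2.58602928e-01]), 'joint_vel': array([-8.29522744e-04, -3.89600435e-03,  2.16874421e-03,  3.47263540e-03,
       -1.11366353e-05,  4.09075498e-04]), 'joint_efforts': array([-8.07980487e-04, -3.93318880e+01,  1.88928080e+01,  4.19794366e+00,
       -2.61711961e-03,  7.96295382e-06]), 'position': array([ 145.29893289, -607.36840093,  244.33765414]), 'ee_rot': array([-1.17049365e-01,  9.93125600e-01,  9.78375500e-04, -1.78885099e-04]), 'contact_force': array([-0.23827193,  0.09076853, -0.27676626]), 'wrist_torque': array([ 0.00198984,  0.00524525, -0.0216168 ]), 'grasp_force': 0.0, 'gripper_width': 85.27700334127674}
```

View pics/top0.png

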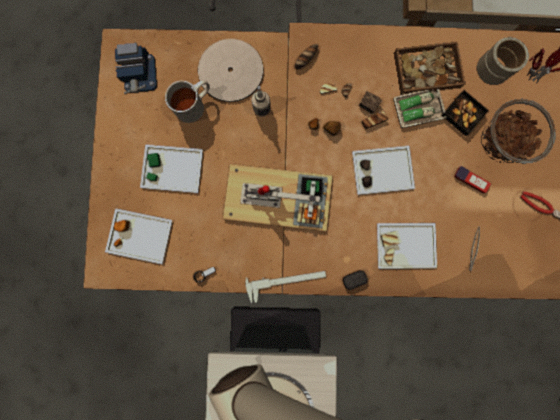

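View pics/side0.png

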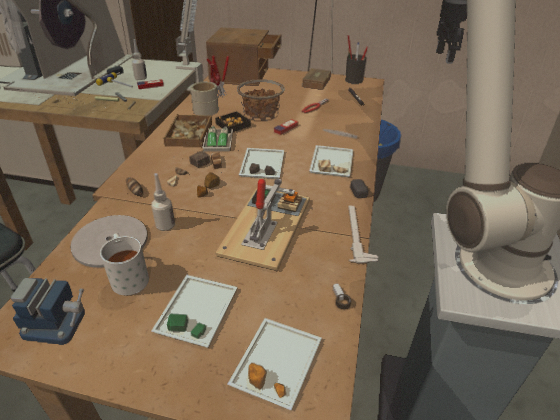

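The top view shows the press at about (278,199) with the clamp on its left and piles on the right. Green tray is at (172,169), amber at (139,237), dark at (384,170), banded at (407,246).

```bash
python3 - <<'E'
import cv2,numpy as np
t=cv2.imread('pics/top0.png')
cv2.imwrite('pics/c1.png',cv2.resize(t[160:240,218:338],(780,520),interpolation=cv2.INTER_CUBIC))
L=cv2.resize(t[140:270,100:210],None,fx=3.6,fy=3.6,interpolation=cv2.INTER_CUBIC);r=cv2.resize(t[140:270,345:455],None,fx=3.6,fy=3.6,interpolation=cv2.INTER_CUBIC)
cv2.imwrite('pics/c2.png',np.hstack([L,r]))
E
```

```text
(no output)
```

View pics/c1.png

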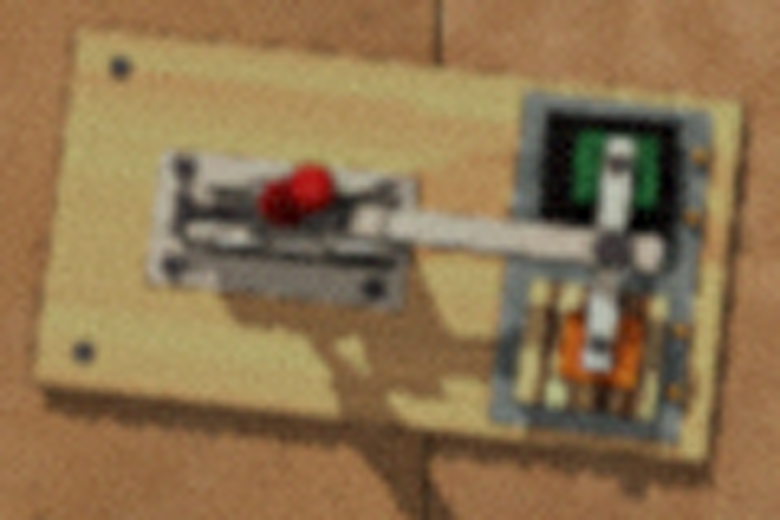

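View pics/c2.png

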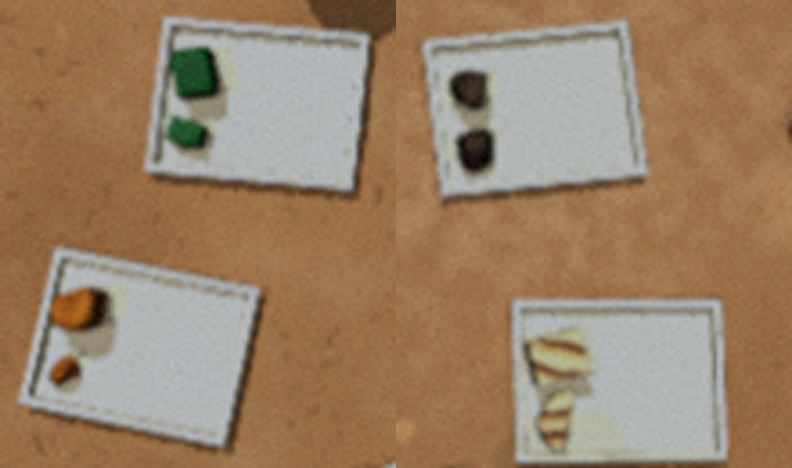

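c1 shows the board corners at (78,32), (742,100), (708,460), (38,385). Jade on dark is the press +y pile and amber on banded the -y pile. c2 shows all four trays, with the rough at the left ends.

```bash
cat > m.py <<'E'
from h import *
import pickle
d=pickle.load(open('top.pkl','rb'))
def quad(P,z,hx,hy,loc):
    W=px2w(d,P,z)[:,:2]; A=np.array(loc)*[hx,hy]
    c=W.mean(0);X=W-c;th=np.arctan2((A[:,0]*X[:,1]-A[:,1]*X[:,0]).sum(),(A*X).sum())
    Rm=np.array([[np.cos(th),-np.sin(th)],[np.sin(th),np.cos(th)]])
    return c,th,Rm,np.abs(X-A@Rm.T).max()
s=lambda p,k,o:np.array(p)/k+o-0.5+0.5/k
# press: TL=(-x,+y)  ; trays: left end=+y, up=+x
c,th,Rm,e=quad(s([(78,32),(742,100),(708,460),(38,385)],6.5,np.array([218,160])),15,131,71,[(-1,1),(1,1),(1,-1),(-1,-1)])
print('press',c,th,e)
for n,q in dict(pile_p=(82,34),pile_m=(82,-34),hinge=(-51,0)).items(): print(n,c+Rm@q)
for n,P,o in [('jade',[(165,18),(370,36),(353,192),(147,173)],(100,140)),('amber',[(57,248),(260,290),(226,448),(22,404)],(100,140)),
 ('dark',[(29,40),(231,21),(250,176),(46,198)],(345,140)),('banded',[(118,300),(326,300),(330,460),(122,463)],(345,140))]:
    c,th,Rm,e=quad(s(P,3.6,np.array(o)),9,53,71,[(1,1),(1,-1),(-1,-1),(-1,1)])
    print(n,c,'th',th,'err',e,'target',c+Rm@[0,-20])
# slabs: stone face centres from c1, handle ball
for n,p,z in [('jade slab',(617,168),46),('amber slab',(602,350),46),('dark slab',(615,168),32),('banded',(596,352),32),('ball top',(312,185),145)]:
    print(n,px2w(d,s(p,6.5,np.array([218,160])),z))
E
python3 m.py
```

```text
press [541.17756316  -3.66751356] -1.6506648101050831 2.07183467902928
pile_p [568.52692325 -88.1187569 ]
pile_m [500.74369312 -82.69347229]
hinge [545.24652662  47.16990904]
jade [607.45273193 268.82641332] th -0.06274120392083596 err 3.358647825269415 target [606.19873095 248.86576499]
amber [434.11147577 342.26087852] th -0.17192385655832246 err 3.5983551192722985 target [430.6899126  322.55572931]
dark [ 619.01102868 -270.66031741] th 0.12422235249770171 err 4.441177934671629 target [ 621.48909099 -290.50620381]
banded [ 428.46637083 -330.79069511] th 0.028409520827366308 err 3.7249604852533977 target [ 429.03448482 -350.78262465]
jade slab [[568.05585583 -87.97314218  46.        ]]
amber slab [[499.32013699 -83.66858936  46.        ]]
dark slab [[570.15037308 -88.22901712  32.        ]]
banded [[499.6624617  -82.37063316  32.        ]]
ball top [[544.53925134  22.33767958 145.        ]]
```

>>> carry_out(motion=[[0, 0, 0.316, -220, 203, 0, -1], [0, 0, 0.316, -220, 203, 0, -1], [0, 0, 0.316, -220, 203, 0, -1], [0, 0, 0.316, -220, 203, 0, -1], [0, 0, 0.316, -220, 203, 0, -1]])

```text
clock: 0.72
position: [312.8, -357.2, 245.1]
ee_rot: [0.04, 0.999, 0.0, -0.0]
contact_force: [0.7, -0.0, -0.1]
gripper_width: 0.1
grasp_force: 0.0
```

>>> carry_out(motion=[[0, 0, 0, -150, 250, 0, -1], [0, 0, 0, -150, 250, 0, -1], [0, 0, 0, -150, 250, 0, -1], [0, 0, 0, -150, 250, 0, -1], [0, 0, 0, -150, 250, 0, -1]])

```text
clock: 1.35
position: [482.9, -119.9, 245.1]
ee_rot: [0.04, 0.999, 0.0, -0.0]
contact_force: [-0.6, -1.5, -0.3]
gripper_width: 0.4
grasp_force: 0.0
```

>>> carry_out(motion=[[0, 0, 0, -50, 100, 0, -1], [0, 0, 0, -50, 100, 0, -1], [0, 0, 0, -50, 103, 60, -1], [0, 0, 0, -50, 103, 110, -1], [0, 0, 0, -50, 103, 110, -1]])

```text
clock: 1.98
position: [537.1, -24.0, 131.5]
ee_rot: [0.041, 0.999, -0.001, -0.005]
contact_force: [0.2, 0.6, 0.8]
gripper_width: 0.0
grasp_force: 0.0
```

>>> carry_out(motion=[[0, 0, 0, 0, 20, 0, -1], [0, 0, 0, 0, 32, -2, -1], [0, 0, 0, 0, 43, -5, -1], [0.05, 0, 0, 0, 54, -6, -1], [0.15, 0, 0, 0, 70, -7, -1]])

```text
clock: 2.6
position: [546.6, 46.2, 144.4]
ee_rot: [0.042, 0.996, -0.076, -0.002]
contact_force: [1.1, -3.5, -1.5]
gripper_width: 0.2
grasp_force: 1.2
```

>>> carry_out(motion=[[0.08, 0, 0, 0, 15, 0.5, -1], [0.15, 0, 0, 0, 29, 1.5, -1], [0.25, 0, 0, 0, 43, 6, -1], [0.35, 0, 0, 0, 57, 12, -1], [0.35, 0, 0, 0, 59, 13, -1]])

```text
clock: 3.22
position: [550.5, 104.4, 120.3]
ee_rot: [0.038, 0.968, -0.247, -0.01]
contact_force: [0.2, -0.4, 1.7]
gripper_width: 0.2
grasp_force: 0.5
```

```bash
python3 - <<'E'
from h import *
d=snap('side','s1');cv2.imwrite('pics/s1c.png',cv2.resize(d['color'][130:280,190:340],(600,600),interpolation=cv2.INTER_CUBIC))
E
```

```text
(no output)
```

View pics/s1c.png

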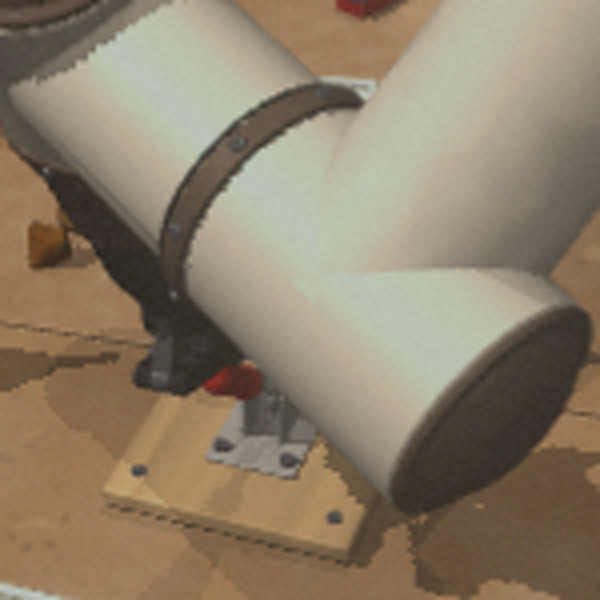

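>>> carry_out(motion=[[0, 0, 0, 0, 6, 2, -1], [0, 0, 0, 0, 11, 4, -1], [0, 0, 0, 0, 11, 4, -1]])

```text
clock: 3.65
position: [551.4, 109.9, 112.6]
ee_rot: [0.04, 0.968, -0.247, -0.01]
contact_force: [-0.4, -0.8, 3.4]
gripper_width: 0.1
grasp_force: 1.6
```

>>> carry_out(motion=[[0, 0, 0, 0, -8, -2, -1], [0, 0, 0, 0, -10, -40, -1], [0, 0, 0, 0, -10, -100, -1], [-0.18, 0, 0, 0, 0, -150, -1], [-0.36, 0, 0, 0, 0, -150, -1]])

```text
clock: 4.28
position: [558.8, 185.0, 247.3]
ee_rot: [0.039, 0.997, -0.065, 0.001]
contact_force: [0.5, -0.9, -0.9]
gripper_width: -0.2
grasp_force: 0.0
```

>>> carry_out(motion=[[-0.14, 0, 0, 60, 0, -20, 0], [-0.14, 0, 0, 120, 0, -20, 0], [-0.14, 0, 0, 140, 0, -20, 0], [-0.14, 0, 0, 140, 0, -20, 0], [-0.14, 0, 0, 140, 0, -20, 0]])

```text
clock: 4.9
position: [418.3, 196.2, 263.2]
ee_rot: [0.041, 0.999, 0.0, 0.0]
contact_force: [-0.6, 0.2, 0.3]
gripper_width: 42.6
grasp_force: 0.0
```

```bash
python3 - <<'E'
from h import *
import pickle
s=read_state();print(s['joints'],s['position'],s['ee_rot'],s['gripper_width'])
t=snap('top','t2');pickle.dump(t,open('top2.pkl','wb'));d=snap('side','s2')
a=cv2.resize(t['color'][160:240,218:338],None,fx=6.5,fy=6.5,interpolation=cv2.INTER_CUBIC)
b=cv2.resize(d['color'][150:280,200:330],(520,520),interpolation=cv2.INTER_CUBIC)
cv2.imwrite('pics/ts2.png',np.hstack([a,b])[:, :800]); cv2.imwrite('pics/ts2.png',np.hstack([cv2.resize(a,(480,320)),cv2.resize(b,(320,320))]))
cv2.imwrite('pics/c3.png',a)
E
```

```text
[ 7.91708381e-01  8.91658910e-02 -3.42292697e-01  1.80448770e-04
 -1.13910562e+00 -2.44403794e+00] [418.34812689 196.16430505 263.18691485] [4.07176128e-02 9.99170684e-01 3.06801140e-05 1.38724712e-04] 42.56396500747132
```

View pics/ts2.png

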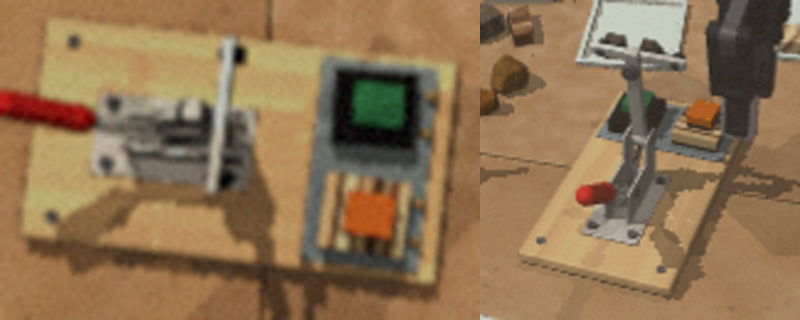

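The clamp arm stands vertical and the handle is laid back to the left. The piles are free: jade at (380,105) on dark and amber at (370,213) on banded.

```bash
python3 - <<'E'
from h import *
import pickle
d=pickle.load(open('top2.pkl','rb'));im=cv2.cvtColor(d['color'],cv2.COLOR_BGR2HSV).astype(int)
H,S,V=im[...,0],im[...,1],im[...,2]
def blob(m,box):
    x0,y0,x1,y1=box;k=np.zeros_like(m);k[y0:y1,x0:x1]=m[y0:y1,x0:x1]
    ys,xs=np.nonzero(k);r=cv2.minAreaRect(np.c_[xs,ys].astype(np.float32));return xs.mean(),ys.mean(),len(xs),r,xs.min(),xs.max()
bx=(295,170,335,235)
g=blob((H>45)&(H<90)&(S>90),bx);a=blob((H<16)&(S>190)&(V>130),bx)
r=blob(((H<6)|(H>172))&(S>150),(190,165,260,215))
print(g,a,r)
print('jade',px2w(d,g[:2],46),'amber',px2w(d,a[:2],46))
P=np.array([541.2,-3.7]);Rm=np.array([[-.0798,.9968],[-.9968,-.0798]])
for q in(.9,1.0,1.1,1.2):
    rr=104;x=-51-rr*np.sin(q-.25);w=P+Rm@[x,0];print(q,w2px(d,[*w,41+rr*np.cos(q-.25)]))
E
```

```text
(np.float64(312.3988764044944), np.float64(185.92696629213484), 178, ((312.0, 187.0), (16.0, 14.0), 90.0), np.int64(305), np.int64(319)) (np.float64(310.20661157024796), np.float64(213.17355371900825), 121, ((310.1486511230469, 213.1081085205078), (11.507928848266602, 10.685934066772461), 9.462322235107422), np.int64(304), np.int64(316)) (np.float64(227.979020979021), np.float64(187.1888111888112), 143, ((228.42308044433594, 187.38461303710938), (25.69120979309082, 6.079599380493164), 11.309932708740234), np.int64(216), np.int64(241))
jade [[566.80670257 -87.74935922  46.        ]] amber [[499.92827757 -83.69139955  46.        ]]
0.9 [[227.14752872 185.82863458]]
1.0 [[224.04704667 185.89446416]]
1.1 [[221.34565998 186.04051916]]
1.2 [[219.06658499 186.26312923]]
```

```bash
python3 - <<'E'
import cv2,pickle
d=pickle.load(open('top2.pkl','rb'))
cv2.imwrite('pics/c4.png',cv2.resize(d['color'][165:235,200:335],(800,415),interpolation=cv2.INTER_CUBIC))
E
```

```text
(no output)
```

View pics/c4.png

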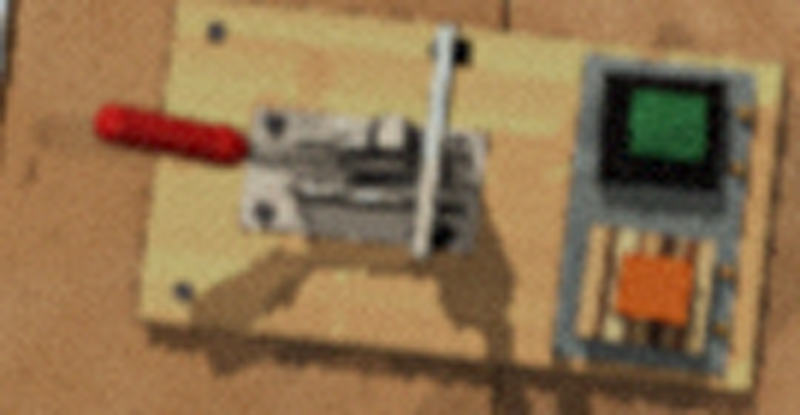

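>>> carry_out(motion=[[0, 0, -0.18, -60, -60, 10, 0.2], [0, 0, -0.36, -103, -120, 10, 0.2], [0, 0, -0.54, -103, -180, 10, 0.2], [0, 0, -0.72, -103, -240, 10, 0.2], [0, 0, -0.9, -103, -273, 10, 0.2]])

```text
clock: 5.62
position: [499.4, -52.6, 252.6]
ee_rot: [-0.357, 0.934, -0.0, -0.001]
contact_force: [0.9, -0.4, -0.2]
gripper_width: 51.1
grasp_force: 0.0
```

>>> carry_out(motion=[[0, 0, -0.18, 0, 0, 0, 0.2], [0, 0, -0.36, 0, 0, 40, 0.2], [0, 0, -0.54, 0, 0, 90, 0.2], [0, 0, -0.671, 0, 0, 140, 0.2], [0, 0, -0.671, 0, 0, 140, 0.2]])

```text
clock: 6.25
position: [496.2, -51.3, 109.7]
ee_rot: [-0.641, 0.767, 0.003, -0.004]
contact_force: [-0.1, 0.1, 0.5]
gripper_width: 51.5
grasp_force: 0.0
```

>>> carry_out(motion=[[0, 0, -0.098, 32, -9, 0, 0.2], [0, 0, -0.098, 32, -9, 20, 0.2], [0, 0, -0.098, 32, -9, 48, 0.2], [0, 0, -0.098, 32, -9, 48, 0.2], [0, 0, -0.098, 32, -9, 48, 0.2]])

```text
clock: 6.88
position: [503.5, -83.5, 67.3]
ee_rot: [-0.679, 0.734, -0.001, 0.001]
contact_force: [0.8, 0.7, -1.2]
gripper_width: 51.1
grasp_force: 0.0
```

```bash
python3 - <<'E'
from h import *
s=read_state();print(s['position'],s['ee_rot'])
d=snap('side','s3');t=snap('top','t3')
b=cv2.resize(d['color'][150:230,230:330],(500,400),interpolation=cv2.INTER_CUBIC)
a=cv2.resize(t['color'][165:245,280:340],(300,400),interpolation=cv2.INTER_CUBIC)
cv2.imwrite('pics/s3c.png',np.hstack([b,a]))
E
```

```text
[503.52838262 -83.4557167   67.29497161] [-0.67916762  0.73398132 -0.00115779  0.00119375]
```

View pics/s3c.png

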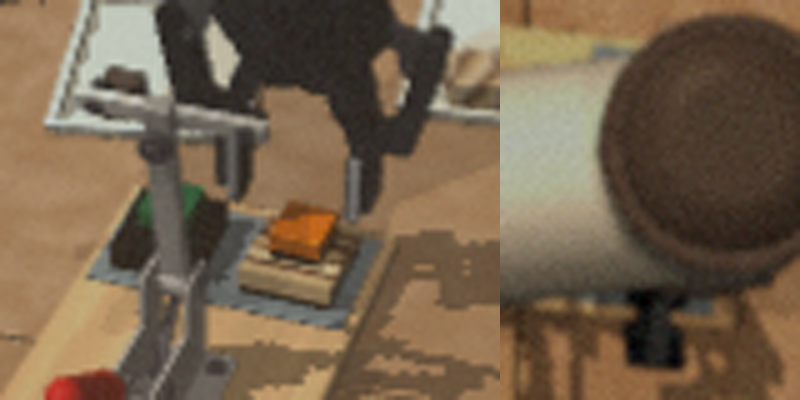

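>>> carry_out(motion=[[0, 0, 0, 0, 4, 6, 0.2], [0, 0, 0, 0, 4, 12, 0.2], [0, 0, 0, 0, 4, 14, 0.2], [0, 0, 0, 0, 4, 14, 0.2]])

```text
clock: 7.48
position: [497.7, -83.2, 51.2]
ee_rot: [-0.679, 0.734, 0.0, -0.0]
contact_force: [-0.6, 0.2, -0.5]
gripper_width: 51.4
grasp_force: 0.0
```

>>> carry_out(motion=[[0, 0, 0, 0, -1, 3, 0.2], [0, 0, 0, 0, -1, 3, -0.6], [0, 0, 0, 0, -1, 3, -0.6], [0, 0, 0, 0, -1, 3, -0.6], [0, 0, 0, 0, -1, 3, -0.6]])

```text
clock: 8.1
position: [499.0, -83.2, 48.7]
ee_rot: [-0.679, 0.734, -0.0, 0.0]
contact_force: [-0.8, 0.4, 1.9]
gripper_width: 24.3
grasp_force: 60.2
```

>>> carry_out(motion=[[0, 0, 0, 0, 0, -20, -0.6], [0, 0, 0, 0, 0, -70, -0.6], [0, 0, 0, 0, 0, -130, -0.6], [0, 0, 0, 0, 0, -190, -0.6], [0, 0, 0, 0, 0, -197, -0.6]])

```text
clock: 8.72
position: [500.9, -83.2, 250.4]
ee_rot: [-0.679, 0.734, -0.003, 0.004]
contact_force: [-1.0, 0.8, -0.5]
gripper_width: 24.3
grasp_force: 59.9
```

>>> carry_out(motion=[[0, 0, 0, -40, 10, 0, -0.6], [0, 0, 0, -95, 24, 0, -0.6], [0, 0, 0, -150, 38, 0, -0.6], [0, 0, 0, -205, 52, 0, -0.6], [0, 0, 0, -260, 66, 0, -0.6]])

```text
clock: 9.35
position: [451.8, 182.5, 244.4]
ee_rot: [-0.679, 0.734, 0.0, -0.001]
contact_force: [1.1, -0.4, -1.1]
gripper_width: 24.1
grasp_force: 60.0
```

>>> carry_out(motion=[[0, 0, 0.093, -55, 14, 0, -0.6], [0, 0, 0.093, -110, 28, 20, -0.6], [0, 0, 0.093, -139, 36, 70, -0.6], [0, 0, 0.093, -139, 36, 120, -0.6], [0, 0, 0.093, -139, 36, 150, -0.6]])

```text
clock: 9.98
position: [425.9, 321.2, 91.6]
ee_rot: [-0.645, 0.765, -0.0, -0.003]
contact_force: [-0.5, -1.2, 0.6]
gripper_width: 24.4
grasp_force: 59.9
```

>>> carry_out(motion=[[0, 0, 0, -2, -4, 30, -0.6], [0, 0, 0, -2, -4, 55, -0.6], [0, 0, 0, -2, -4, 65, -0.6], [0, 0, 0, -2, -4, 68, -0.6], [0, 0, 0, -2, -4, 68, -0.6]])

```text
clock: 10.6
position: [432.4, 324.0, 28.0]
ee_rot: [-0.644, 0.765, 0.0, 0.0]
contact_force: [0.2, -0.3, 0.1]
gripper_width: 24.4
grasp_force: 59.9
```

>>> carry_out(motion=[[0, 0, 0, 0, 0, 4, -0.6], [0, 0, 0, 0, 0, 7, -0.6], [0, 0, 0, 0, 0, 7.5, -0.6], [0, 0, 0, 0, 0, 7.5, -0.6]])

```text
clock: 11.1
position: [432.1, 323.7, 20.0]
ee_rot: [-0.644, 0.765, -0.0, 0.0]
contact_force: [0.6, -0.7, 0.2]
gripper_width: 24.2
grasp_force: 59.9
```

>>> carry_out(motion=[[0, 0, 0, 0, 0, 1, -0.6], [0, 0, 0, 0, 0, 1, -0.2], [0, 0, 0, 0, 0, 1, 0.1], [0, 0, 0, 0, 0, 1, 0.1], [0, 0, 0, 0, 0, -30, 0.1]])

```text
clock: 11.72
position: [430.9, 322.3, 48.2]
ee_rot: [-0.644, 0.765, -0.001, -0.003]
contact_force: [0.4, 0.7, 2.1]
gripper_width: 46.9
grasp_force: 0.0
```

>>> carry_out(motion=[[0, 0, 0, 0, 0, -60, 0.1], [0, 0, 0, 0, 0, -120, 0.1], [0, 0, 0, 10, -5, -180, 0.1], [0, 0, 0, 50, -27, -200, 0.1], [0, 0, 0, 100, -54, -200, 0.1]])

```text
clock: 12.35
position: [469.3, 216.1, 252.5]
ee_rot: [-0.645, 0.764, -0.0, 0.003]
contact_force: [0.9, -0.6, -1.0]
gripper_width: 46.7
grasp_force: 0.0
```

>>> carry_out(motion=[[0, 0, 0, 53, -29, 0, 0.1], [0, 0, 0, 106, -57, 0, 0.1], [0, 0, 0, 159, -86, 0, 0.1], [0, 0, 0, 212, -114, 0, 0.1], [0, 0, 0, 250, -134, 0, 0.1]])

```text
clock: 12.98
position: [558.3, -55.5, 249.7]
ee_rot: [-0.644, 0.765, 0.0, -0.0]
contact_force: [0.1, 0.5, -0.6]
gripper_width: 47.0
grasp_force: 0.0
```

>>> carry_out(motion=[[0, 0, -0.093, 30, -13, 0, 0.1], [0, 0, -0.093, 30, -13, 55, 0.1], [0, 0, -0.093, 30, -13, 110, 0.1], [0, 0, -0.093, 30, -13, 165, 0.1], [0, 0, -0.093, 30, -13, 178, 0.1]])

```text
clock: 13.6
position: [563.2, -85.2, 68.5]
ee_rot: [-0.679, 0.734, 0.002, -0.003]
contact_force: [-0.4, 0.6, -0.1]
gripper_width: 47.0
grasp_force: 0.0
```

>>> carry_out(motion=[[0, 0, 0, 0, 0, 0, 0.1], [0, 0, 0, 0, 0, 0, 0.1]])

```text
clock: 13.85
position: [567.7, -84.7, 74.4]
ee_rot: [-0.68, 0.734, -0.002, 0.002]
contact_force: [-0.4, 0.1, 0.5]
gripper_width: 46.6
grasp_force: 0.0
```

>>> carry_out(motion=[[0, 0, 0, 3, 0, 10, 0.1], [0, 0, 0, 3, 0, 18, 0.1], [0, 0, 0, 3, 0, 22, 0.1], [0, 0, 0, 3, 0, 23, 0.1], [0, 0, 0, 3, 0, 23, 0.1]])

```text
clock: 14.48
position: [565.7, -87.8, 48.9]
ee_rot: [-0.679, 0.734, 0.0, -0.0]
contact_force: [-0.0, -0.0, 0.9]
gripper_width: 46.9
grasp_force: 0.0
```

>>> carry_out(motion=[[0, 0, 0, 0, 0, 0, -0.2], [0, 0, 0, 0, 0, 0, -0.6], [0, 0, 0, 0, 0, 0, -0.6], [0, 0, 0, 0, 0, 0, -0.6]])

```text
clock: 14.98
position: [566.0, -87.8, 49.5]
ee_rot: [-0.679, 0.734, -0.0, 0.0]
contact_force: [0.2, 0.5, 3.6]
gripper_width: 24.0
grasp_force: 60.3
```

>>> carry_out(motion=[[0, 0, 0, 0, 0, -20, -0.6], [0, 0, 0, 0, 0, -70, -0.6], [0, 0, 0, 0, 0, -130, -0.6], [0, 0, 0, 0, 0, -190, -0.6], [0, 0, 0, 0, 0, -205, -0.6]])

```text
clock: 15.6
position: [567.2, -87.9, 258.6]
ee_rot: [-0.679, 0.734, -0.003, 0.003]
contact_force: [0.4, -0.1, -0.3]
gripper_width: 23.8
grasp_force: 59.8
```

>>> carry_out(motion=[[0, 0, 0, -40, -2, 0, -0.6], [0, 0, 0, -95, -4, 0, -0.6], [0, 0, 0, -150, -6, 0, -0.6], [0, 0, 0, -205, -8, 0, -0.6], [0, 0, 0, -260, -10, 0, -0.6]])

```text
clock: 16.23
position: [594.9, 172.2, 252.3]
ee_rot: [-0.679, 0.734, 0.001, -0.001]
contact_force: [1.4, -0.6, -0.3]
gripper_width: 24.2
grasp_force: 59.8
```

>>> carry_out(motion=[[0, 0, 0, -55, -2, 0, -0.6], [0, 0, 0, -78, -3, 40, -0.6], [0, 0, 0, -78, -3, 95, -0.6], [0, 0, 0, -78, -3, 150, -0.6], [0, 0, 0, -78, -3, 190, -0.6]])

```text
clock: 16.85
position: [602.5, 247.1, 59.5]
ee_rot: [-0.679, 0.734, 0.001, -0.003]
contact_force: [-0.1, 0.1, -0.5]
gripper_width: 24.5
grasp_force: 59.8
```

>>> carry_out(motion=[[0, 0, 0, 0, 0, 10, -0.6], [0, 0, 0, 0, 0, 20, -0.6], [0, 0, 0, 0, 0, 27, -0.6], [0, 0, 0, 0, 0, 30, -0.6], [0, 0, 0, 0, 0, 30, -0.6]])

```text
clock: 17.48
position: [604.9, 248.3, 34.7]
ee_rot: [-0.679, 0.734, -0.0, 0.001]
contact_force: [0.1, -0.2, -0.6]
gripper_width: 23.9
grasp_force: 59.8
```

Pick was at z 49.2, so placing is at about z 20.

>>> carry_out(motion=[[0, 0, 0, 0, 0, 6, -0.6], [0, 0, 0, 0, 0, 11, -0.6], [0, 0, 0, 0, 0, 14, -0.6], [0, 0, 0, 0, 0, 14, -0.6], [0, 0, 0, 0, 0, 14.5, -0.6]])

```text
clock: 18.1
position: [604.5, 248.0, 20.5]
ee_rot: [-0.679, 0.734, -0.0, -0.0]
contact_force: [-3.0, -1.2, 9.3]
gripper_width: 24.4
grasp_force: 60.8
```

>>> carry_out(motion=[[0, 0, 0, 0, 0, 0.5, -0.6], [0, 0, 0, 0, 0, 0.5, -0.2], [0, 0, 0, 0, 0, 0.5, 0.1], [0, 0, 0, 0, 0, 0.5, 0.1], [0, 0, 0, 0, 0, -30, 0.1]])

```text
clock: 18.73
position: [602.9, 247.0, 46.8]
ee_rot: [-0.679, 0.734, 0.001, -0.003]
contact_force: [0.4, 0.2, 0.6]
gripper_width: 46.9
grasp_force: 0.0
```

>>> carry_out(motion=[[0, 0, 0, 0, 0, -60, 0.5], [0, 0, 0, 0, 0, -120, 0.5], [0, 0, 0.18, 0, 0, -180, 0.5], [0, 0, 0.36, 0, 0, -203, 0.5], [0, 0, 0.54, 0, 0, -203, 0.5]])

```text
clock: 19.35
position: [605.6, 248.7, 255.8]
ee_rot: [-0.456, 0.89, 0.0, 0.003]
contact_force: [-0.7, -0.5, -0.6]
gripper_width: 63.8
grasp_force: 0.0
```

```bash
python3 - <<'E'
from h import *
import pickle
t=snap('top','t4');pickle.dump(t,open('top4.pkl','wb'))
a=cv2.resize(t['color'][170:230,285:335],(500,600),interpolation=cv2.INTER_CUBIC)
b=cv2.resize(t['color'][140:280,100:220],(257,300),interpolation=cv2.INTER_CUBIC);d=snap('side','s4')
c=cv2.resize(d['color'][270:410,150:330],(257,200));pad=np.zeros((100,257,3),np.uint8)
cv2.imwrite('pics/c5.png',np.hstack([a,np.vstack([b,c,pad])]))
E
```

```text
(no output)
```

View pics/c5.png

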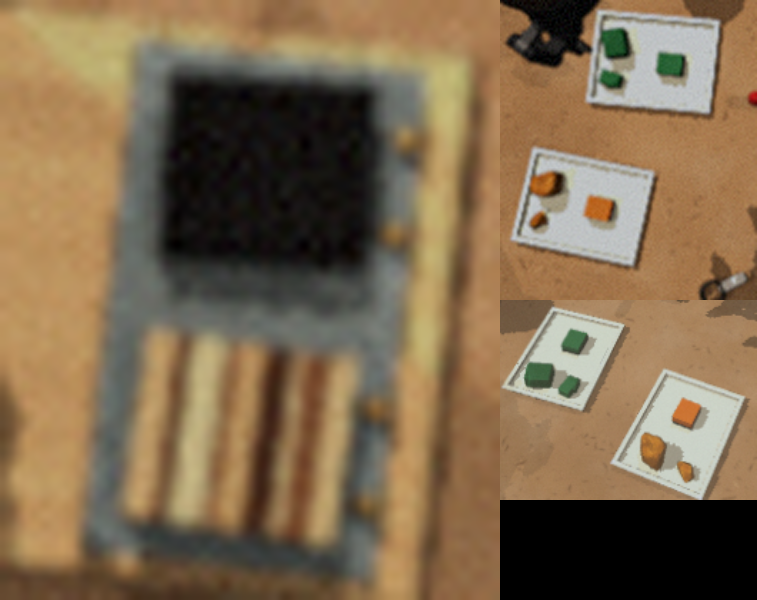

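Jade and amber slabs lie flat in the middle of their trays. The dark slab is centred near crop (268,174) and the banded near (243,432), with a clear gap between them. I grip across that gap direction.

>>> carry_out(motion=[[0, 0, -0.1, 52, -29, 0, 0.24], [0, 0, -0.25, 104, -58, 0, 0.24], [0, 0, -0.4, 156, -87, 0, 0.24], [0, 0, -0.545, 208, -116, 0, 0.24], [0, 0, -0.545, 250, -140, 0, 0.24]])

```text
clock: 20.08
position: [573.3, -38.9, 251.8]
ee_rot: [-0.682, 0.731, 0.0, -0.001]
contact_force: [0.5, -0.4, 0.4]
gripper_width: 52.8
grasp_force: 0.0
```

>>> carry_out(motion=[[0, 0, 0, 0, 0, 0, 0.24]])

```text
clock: 20.2
position: [573.3, -39.7, 251.8]
ee_rot: [-0.681, 0.733, 0.0, -0.001]
contact_force: [0.1, 0.1, 0.4]
gripper_width: 53.1
grasp_force: 0.0
```

>>> carry_out(motion=[[0, 0, 0, 48, 2, 0, 0.24], [0, 0, 0, 48, 2, 55, 0.24], [0, 0, 0, 48, 2, 110, 0.24], [0, 0, 0, 48, 2, 165, 0.24], [0, 0, 0, 48, 2, 190, 0.24]])

```text
clock: 20.82
position: [566.6, -83.8, 58.5]
ee_rot: [-0.682, 0.731, 0.002, -0.002]
contact_force: [-0.6, 0.2, 0.0]
gripper_width: 52.8
grasp_force: 0.0
```

>>> carry_out(motion=[[0, 0, 0, 0, 0, 0, 0.24], [0, 0, 0, 0, 0, 0, 0.24], [0, 0, 0, 0, 0, 0, 0.24], [0, 0, 0, 0, 0, 0, 0.24]])

```text
clock: 21.32
position: [569.3, -84.3, 63.8]
ee_rot: [-0.681, 0.732, -0.001, 0.001]
contact_force: [0.1, -0.0, 0.3]
gripper_width: 53.2
grasp_force: 0.0
```

>>> carry_out(motion=[[0, 0, 0, 3, 1, 5, 0.24], [0, 0, 0, 3, 1, 10, 0.24], [0, 0, 0, 3, 1, 14, 0.24], [0, 0, 0, 3, 1, 14, 0.24], [0, 0, 0, 3, 1, 14, 0.24]])

```text
clock: 21.95
position: [567.5, -87.4, 48.4]
ee_rot: [-0.681, 0.732, 0.0, -0.0]
contact_force: [0.6, 0.6, 0.6]
gripper_width: 53.4
grasp_force: 0.0
```

```bash
python3 - <<'E'
from h import *
d=snap('side','s5');print(read_state()['position'])
cv2.imwrite('pics/s5c.png',cv2.resize(d['color'][165:225,235:315],(800,600),interpolation=cv2.INTER_CUBIC))
E
```

```text
[567.60376299 -87.36599599  48.54813702]
```

View pics/s5c.png

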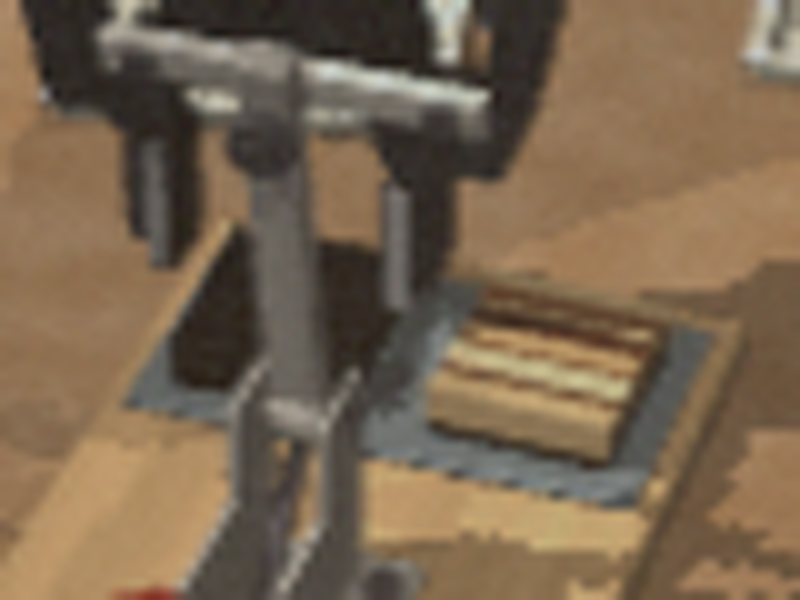

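The fingers straddle the dark slab, with the right finger above the gap near (400,300). Descending.

>>> carry_out(motion=[[0, 0, 0, 0, 0, 4, 0.24], [0, 0, 0, 0, 0, 8, 0.24], [0, 0, 0, 0, 0, 12, 0.24], [0, 0, 0, 0, 0, 14.5, 0.24], [0, 0, 0, 0, 0, 14.5, 0.24]])

```text
clock: 22.62
position: [567.3, -87.4, 33.7]
ee_rot: [-0.681, 0.732, 0.0, -0.0]
contact_force: [0.9, -0.1, 0.9]
gripper_width: 52.7
grasp_force: 0.0
```

>>> carry_out(motion=[[0, 0, 0, 0, 0, 0, 0], [0, 0, 0, 0, 0, 0, -0.2], [0, 0, 0, 0, 0, 0, -0.2], [0, 0, 0, 0, 0, 0, -0.2]])

```text
clock: 23.12
position: [567.8, -87.4, 34.4]
ee_rot: [-0.681, 0.732, -0.0, 0.0]
contact_force: [0.6, -0.1, 3.9]
gripper_width: 44.4
grasp_force: 61.7
```

>>> carry_out(motion=[[0, 0, 0, 0, 0, -10, -0.2], [0, 0, 0, 0, 0, -40, -0.2], [0, 0, 0, 0, 0, -90, -0.2], [0, 0, 0, 40, -14, -100, -0.2], [0, 0, 0, 90, -32, -100, -0.2]])

```text
clock: 23.75
position: [593.8, -179.5, 136.3]
ee_rot: [-0.682, 0.731, -0.001, 0.001]
contact_force: [0.8, 1.0, -0.9]
gripper_width: 44.2
grasp_force: 61.3
```

>>> carry_out(motion=[[0, 0, -0.1, 50, -18, 0, -0.2], [0, 0, -0.203, 90, -32, 0, -0.2], [0, 0, -0.203, 108, -38, 30, -0.2], [0, 0, -0.203, 108, -38, 70, -0.2], [0, 0, -0.203, 108, -38, 80, -0.2]])

```text
clock: 24.38
position: [620.5, -289.6, 50.5]
ee_rot: [0.751, -0.66, -0.003, 0.001]
contact_force: [0.3, -0.0, 0.2]
gripper_width: 44.4
grasp_force: 61.2
```

>>> carry_out(motion=[[0, 0, 0, 0, 0, 0, -0.2], [0, 0, 0, 0, 0, 0, -0.2], [0, 0, 0, 0, 0, 0, -0.2]])

```text
clock: 24.75
position: [624.0, -289.8, 55.9]
ee_rot: [0.752, -0.659, 0.001, -0.001]
contact_force: [-0.8, 0.4, -0.3]
gripper_width: 43.9
grasp_force: 61.2
```

>>> carry_out(motion=[[0, 0, 0, 0, 1, 12, -0.2], [0, 0, 0, 0, 1, 22, -0.2], [0, 0, 0, 0, 1, 28, -0.2], [0, 0, 0, 0, 1, 31, -0.2], [0, 0, 0, 0, 1, 31, -0.2]])

```text
clock: 25.38
position: [621.9, -290.1, 22.6]
ee_rot: [0.752, -0.659, -0.0, 0.0]
contact_force: [0.1, 0.0, 0.0]
gripper_width: 44.2
grasp_force: 61.3
```

>>> carry_out(motion=[[0, 0, 0, 0, 0, 0, -0.2], [0, 0, 0, 0, 0, 0, -0.2]])

```text
clock: 25.62
position: [622.2, -290.1, 23.4]
ee_rot: [0.752, -0.659, 0.0, -0.0]
contact_force: [0.1, -0.2, -0.7]
gripper_width: 44.1
grasp_force: 61.3
```

>>> carry_out(motion=[[0, 0, 0, 0, 0, 2, -0.2], [0, 0, 0, 0, 0, 3.5, -0.2], [0, 0, 0, 0, 0, 3.5, -0.2], [0, 0, 0, 0, 0, 3.5, -0.2]])

```text
clock: 26.12
position: [622.0, -290.0, 19.5]
ee_rot: [0.752, -0.659, 0.0, -0.0]
contact_force: [0.3, 0.2, -0.4]
gripper_width: 44.4
grasp_force: 61.3
```

>>> carry_out(motion=[[0, 0, 0, 0, 0, 0.5, -0.2], [0, 0, 0, 0, 0, 0.5, 0.1], [0, 0, 0, 0, 0, 0.5, 0.4], [0, 0, 0, 0, 0, 0.5, 0.4], [0, 0, 0, 0, 0, -30, 0.4]])

```text
clock: 26.75
position: [620.0, -289.5, 46.8]
ee_rot: [0.752, -0.66, -0.003, 0.001]
contact_force: [0.4, -1.0, 0.5]
gripper_width: 60.1
grasp_force: 0.0
```

>>> carry_out(motion=[[0, 0, 0, 0, 0, -50, 0.4], [0, 0, 0, -20, 9, -90, 0.4], [0, 0, 0.1, -75, 32, -90, 0.4], [0, 0, 0.203, -130, 55, -90, 0.4], [0, 0, 0.203, -185, 78, -90, 0.4]])

```text
clock: 27.38
position: [519.6, -115.5, 139.7]
ee_rot: [-0.681, 0.733, -0.0, 0.0]
contact_force: [0.3, 1.9, 0.7]
gripper_width: 59.6
grasp_force: 0.0
```

>>> carry_out(motion=[[0, 0, 0, 0, 0, 0, 0.4], [0, 0, 0, 0, 0, 0, 0.4], [0, 0, 0, 0, 0, 0, 0.4]])

```text
clock: 27.75
position: [521.3, -117.6, 139.5]
ee_rot: [-0.681, 0.733, -0.0, 0.0]
contact_force: [0.5, 0.7, -0.4]
gripper_width: 60.0
grasp_force: 0.0
```

>>> carry_out(motion=[[0, 0, 0, -33, 23, 0, 0.4], [0, 0, 0, -33, 23, 40, 0.4], [0, 0, 0, -33, 23, 75, 0.4], [0, 0, 0, -33, 23, 88, 0.4], [0, 0, 0, -33, 23, 88, 0.4]])

```text
clock: 28.38
position: [500.2, -82.9, 50.8]
ee_rot: [-0.681, 0.732, 0.0, -0.001]
contact_force: [0.1, 0.1, 1.0]
gripper_width: 60.0
grasp_force: 0.0
```

```bash
python3 - <<'E'
from h import *
d=snap('side','s6');t=get_image('top');print(read_state()['position'])
cv2.imwrite('pics/s6c.png',np.hstack([cv2.resize(d['color'][165:225,240:320],(533,400),interpolation=cv2.INTER_CUBIC),cv2.resize(t['color'][140:270,350:437],(267,400))]))
E
```

```text
[501.13731314 -82.53999246  52.33130945]
```

View pics/s6c.png

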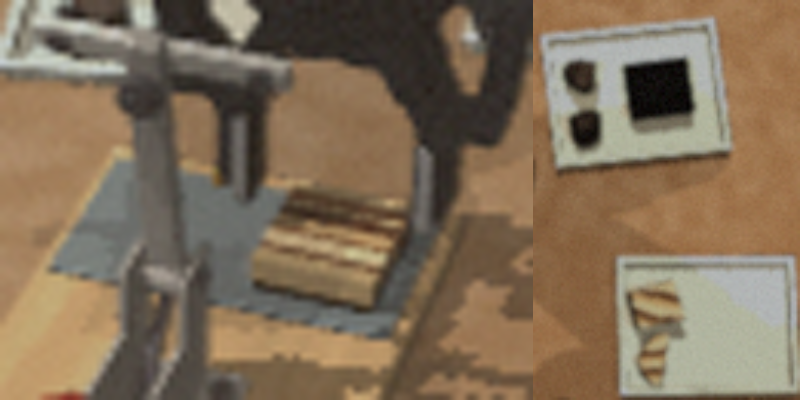

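The dark slab lies in its tray, and the fingers straddle the banded slab. Descending to z 34 and closing.

>>> carry_out(motion=[[0, 0, 0, 0, 0, 6, 0.4], [0, 0, 0, 0, 0, 11, 0.4], [0, 0, 0, 0, 0, 15, 0.4], [0, 0, 0, 0, 0, 17.5, 0.4], [0, 0, 0, 0, 0, 17.5, 0.4]])

```text
clock: 29.1
position: [499.9, -82.2, 33.8]
ee_rot: [-0.681, 0.732, 0.0, -0.0]
contact_force: [-0.4, 0.4, 0.2]
gripper_width: 59.5
grasp_force: 0.0
```

>>> carry_out(motion=[[0, 0, 0, 0, 0, 0, 0.2], [0, 0, 0, 0, 0, 0, -0.2], [0, 0, 0, 0, 0, 0, -0.2], [0, 0, 0, 0, 0, 0, -0.2], [0, 0, 0, 0, 0, 0, -0.2]])

```text
clock: 29.72
position: [500.3, -82.2, 34.7]
ee_rot: [-0.681, 0.732, -0.0, 0.0]
contact_force: [-0.8, -1.0, 6.5]
gripper_width: 44.3
grasp_force: 60.9
```

>>> carry_out(motion=[[0, 0, 0, 0, 0, -10, -0.2], [0, 0, 0, 0, 0, -40, -0.2], [0, 0, 0, 0, 0, -90, -0.2], [0, 0, 0, 40, 7, -100, -0.2], [0, 0, 0, 95, 17, -100, -0.2]])

```text
clock: 30.35
position: [477.2, -176.0, 136.0]
ee_rot: [-0.682, 0.731, -0.002, 0.002]
contact_force: [1.0, -0.9, -0.9]
gripper_width: 44.4
grasp_force: 60.8
```

>>> carry_out(motion=[[0, 0, -0.107, 55, 10, 0, -0.2], [0, 0, -0.107, 110, 20, 0, -0.2], [0, 0, -0.107, 160, 29, 0, -0.2], [0, 0, -0.107, 179, 33, 20, -0.2], [0, 0, -0.107, 179, 33, 60, -0.2]])

```text
clock: 30.98
position: [431.0, -354.2, 75.0]
ee_rot: [0.718, -0.696, 0.003, -0.001]
contact_force: [0.7, 0.2, -0.6]
gripper_width: 44.2
grasp_force: 60.7
```

>>> carry_out(motion=[[0, 0, 0, 0, 0, 10, -0.2], [0, 0, 0, 0, 0, 20, -0.2], [0, 0, 0, 0, 0, 20, -0.2], [0, 0, 0, 0, 0, 20, -0.2]])

```text
clock: 31.48
position: [431.2, -352.0, 55.1]
ee_rot: [0.72, -0.694, 0.001, -0.0]
contact_force: [-0.5, 0.4, 0.2]
gripper_width: 44.3
grasp_force: 60.7
```

>>> carry_out(motion=[[0, 0, 0, -1, 2, 12, -0.2], [0, 0, 0, -1, 2, 22, -0.2], [0, 0, 0, -1, 2, 28, -0.2], [0, 0, 0, -1, 2, 31, -0.2], [0, 0, 0, -1, 2, 31, -0.2]])

```text
clock: 32.1
position: [428.3, -351.0, 22.7]
ee_rot: [0.719, -0.695, -0.0, 0.0]
contact_force: [-0.2, 0.9, -1.5]
gripper_width: 44.6
grasp_force: 60.7
```

>>> carry_out(motion=[[0, 0, 0, 0, 0, 0, -0.2], [0, 0, 0, 0, 0, 0, -0.2]])

```text
clock: 32.35
position: [428.5, -351.1, 23.3]
ee_rot: [0.719, -0.695, 0.0, -0.0]
contact_force: [-0.7, 0.5, -1.4]
gripper_width: 44.3
grasp_force: 60.7
```

>>> carry_out(motion=[[0, 0, 0, 0, 0, 2, -0.2], [0, 0, 0, 0, 0, 3.5, -0.2], [0, 0, 0, 0, 0, 3.5, -0.2], [0, 0, 0, 0, 0, 4, -0.2]])

```text
clock: 32.85
position: [428.3, -351.0, 19.7]
ee_rot: [0.719, -0.695, 0.0, 0.0]
contact_force: [-2.2, 2.0, 8.6]
gripper_width: 44.2
grasp_force: 61.7
```

>>> carry_out(motion=[[0, 0, 0, 0, 0, 0.5, -0.2], [0, 0, 0, 0, 0, 0.5, 0.1], [0, 0, 0, 0, 0, 0.5, 0.4], [0, 0, 0, 0, 0, 0.5, 0.4], [0, 0, 0, 0, 0, -30, 0.4]])

```text
clock: 33.48
position: [426.6, -350.2, 47.0]
ee_rot: [0.719, -0.695, -0.003, 0.001]
contact_force: [0.4, 0.3, 1.0]
gripper_width: 59.8
grasp_force: 0.0
```

>>> carry_out(motion=[[0, 0, 0, 0, 0, -50, 0.4], [0, 0, 0, 0, 0, -110, 0.4], [0, 0, 0, 40, 0, -160, 0.4], [0, 0, 0, 95, 0, -180, 0.4], [0, 0, 0, 140, 0, -180, 0.4]])

```text
clock: 34.1
position: [434.0, -493.2, 231.9]
ee_rot: [0.719, -0.695, 0.003, -0.0]
contact_force: [1.0, 0.2, -0.1]
gripper_width: 59.8
grasp_force: 0.0
```

>>> carry_out(motion=[[0, 0, 0, 60, 0, 0, 0.4], [0, 0, 0, 90, 0, 0, 0.4], [0, 0, 0, 90, 0, 0, 0.4], [0, 0, 0, 90, 0, 0, 0.4]])

```text
clock: 34.6
position: [436.1, -580.3, 228.3]
ee_rot: [0.719, -0.695, -0.001, -0.0]
contact_force: [-0.2, 0.0, 0.2]
gripper_width: 59.8
grasp_force: 0.0
```

```bash
python3 - <<'E'
from h import *
t=snap('top','t7')
cv2.imwrite('pics/t7c.png',cv2.resize(t['color'][130:280,90:460],(800,324),interpolation=cv2.INTER_CUBIC))
E
```

```text
(no output)
```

View pics/t7c.png

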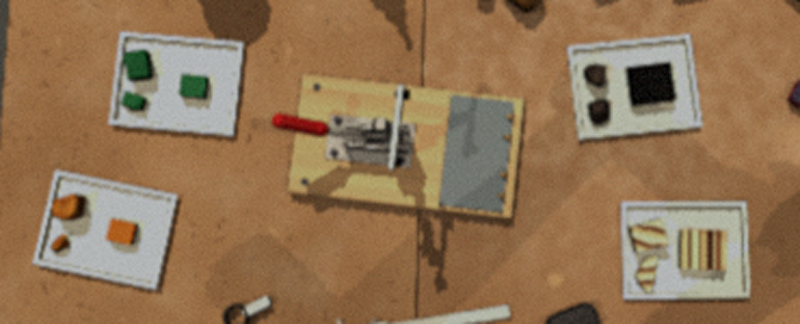

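All four slabs sit centred in their own trays: jade (194,86), amber (122,232), dark (650,84), banded (703,250). The clamp is open and the press is empty, so I'm handing in.

```bash
python3 -c "
from bench import *
print(job_done())"
```

```text
the job is handed in; nothing more can be done
None
```

I threw the clamp open before moving any slab and left it open. All four slabs lie flat, stone face up, near the middle of the empty part of their own trays, and the job was handed in at about 35 s; no verdict came back.

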